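# Swing the dripper aside and lift the mug level

## Task

The coffee has run through: swing the pour-over stand's dripper arm round to the left until it is wholly clear of the mug, leaving the mug in its seat meanwhile. Then lift the mug straight up out of its seat, as level as if it were full to the brim, and finish holding it still and level in the air with its foot about a hand's breadth (10 cm) above the stand. Leave the spare mug, the coffee jar and the glass where they are.

Things in the scene. Friction and masses are not known exactly. Their poses are not given: they have to be found in the camera images.
- stand: pour-over coffee stand, fixed: dark wooden foot 202 mm long, 130 mm wide, 20 mm high, with a round seat for the mug (91 mm across, 6 mm deep, floor 14 mm above the worktop) at the near end and a steel column (16 mm thick, top at 210 mm) at the far end. Origin on the worktop under the seat's centre; x points to the column, 115 mm away, behind and to the left of the mug; z up.
- column (a point): point on the upright axis of the column, which is the hinge axis of the swing arm, at the height of the arm, 160 mm above the worktop. Wall cabinets hang 0.42 m above the worktop over the column and all along the back; their fronts begin 5 to 15 cm behind the mug and come nearer the robot farther left, so keep a wrist in front of them.
- swing_arm (a joint): angle of the swing arm about the upright column, rad: 0 with the dripper right over the mug's seat (a stop), growing as the arm's free end swings to the robot's left (clockwise from above), stop at 1.75. A light friction hinge (under 1 N at the grip), stays where it is left.
- dripper (a point): lower outlet of the white ceramic dripper cone that is fixed in the arm's ring: on the cone's axis, 112 mm above the worktop and 115 mm from the column axis. The cone widens upward from 24 mm to 95 mm across at 192 mm; at joint 0 its outlet is 10 mm above the mug's rim. It no longer overhangs the mug beyond about 0.8 rad.
- swing_grip (a point): gripping point of the arm's wooden handle, 199 mm from the column axis, 160 mm above the worktop: a round handle 16 to 18 mm thick and 60 mm long, lying level and pointing straight away from the column, at the arm's free end beyond the dripper; this point lies 28 mm from its free end. Pinch it from above across its thickness, or push its side.
- mug: the white speckled mug that stands in the seat, 86 mm across, 88 mm high, about 0.3 kg, hollow. Origin on the mug's axis at its underside, z up. The loop handle points along the mug's -y and reaches from 43 mm to 72 mm off the axis, 11 to 81 mm above the underside; a strap 12 mm wide with flat sides facing the mug's +x and -x, which can be pinched from above.
- spare_mug: bystander: the dark two-tone mug, 90 mm across, 94 mm high, 122 mm long with its handle, standing to the left of the stand; origin at the middle of its underside
- coffee_jar: bystander: round glass jar with a cork ball, 85 mm across, 131 mm high, standing to the left of the stand; origin at the middle of its underside
- water_glass: bystander: empty clear glass tumbler, 81 mm across, 92 mm high, at the front edge, left of the middle; origin at the middle of its underside

How it is judged:
On the way, in this order (a step that is already met when the one before it is completed fails the run):
1. the swing arm is turned clear of the mug while the mug stands in its seat (value of joint swing_arm above 0.85 rad and z of mug in the frame of stand below 0.022 m and horizontal distance between mug and stand below 0.012 m), for 0.2 s.
2. the mug is held by the fingers clear above the stand (z of mug in the frame of stand above 0.06 m and contact force between the fingers and mug above 1 N and contact force between mug and stand below 0.1 N), for 0.2 s.
At the end, for the whole second after the job is handed in: the arm is still swung to more than 0.85 rad; the fingers hold the mug with its underside 80 to 180 mm above the worktop (60 to 160 mm over the stand's foot) and within 100 mm sideways of straight above its seat, less than 0.12 rad (7 degrees) off level, at rest, touching nothing of the stand (value of joint swing_arm above 0.85 rad and z of mug in the frame of stand between 0.08 and 0.18 m and horizontal distance between mug and stand below 0.1 m and angle between mug's own z axis and vertical below 0.12 rad and linear speed of mug below 0.02 m/s and angular speed of mug below 0.15 rad/s and contact force between the fingers and mug above 1 N and contact force between mug and stand below 0.1 N); the arm keeps its last pose, push and grip.
It fails at once if the mug is tipped more than 0.3 rad (17 degrees): it would spill (angle between mug's own z axis and vertical above 0.3 rad).
It fails at once if the spare mug is displaced (distance of spare_mug from where it was at the start of the episode above 0.03 m).
It fails at once if the coffee jar is displaced (distance of coffee_jar from where it was at the start of the episode above 0.03 m).
It fails at once if the glass is displaced (distance of water_glass from where it was at the start of the episode above 0.03 m).
It also fails if it takes over 48 s, if anything falls off the work surface, if the arm or the gripper's body presses on something with over 40 N, if the wrist force passes 120 N, or if a joint passes its speed limit or range.

## Robot

A 6-joint arm with a two-finger parallel gripper is mounted at the origin on a cart in front of the work surface, level with it; the furniture and walls round the work are solid. World frame = base frame: x ahead of the robot, y to its left, z up, the work surface at z = 0. Lengths are in m, angles in rad, forces in N, time in s.
With the tool pointing down it reaches from about 0.275 to 0.725 m from the base axis. Payload 15.9 kg.
Tool frame: the origin (TCP) lies on the centre line of the jaws, within the pads' length; the fingertips stand 14 mm ahead of it and the grasp point (between the pads) lies 5 mm behind it; z points along the fingers, y is the line along which they close (so a half turn about z gives the same grasp; the last joint's range is limited). The gripper opens to 85 mm and grips with 20 to 120 N. Pads are 22 mm wide; open, the fingers measure 114 mm over their backs; the gripper's body (76 mm by 85 mm) begins 54 mm behind the grasp point. The pads swing forward as they close: fully open they stand 13 mm farther back than shut.
Start: joints at [1.325, 0.213, -0.034, 1.323, 0, 1.571], TCP at [0.122, 0.485, 0.245] pointing down, gripper open.
Joint ranges: [-2.98, 2.98], [-0.74, 1.72], [-1.14, 1.35], [-2.1, 2.04], [-1.57, 1.44], [-3.14, 3.14]. Speed limits (rad/s): [1.89, 1.89, 2.39, 2.57, 3.14, 3.14].

## Interface

Orientations are given as [roll, pitch, yaw] about the fixed x, y, z axes, in that order (R = Rz(yaw) Ry(pitch) Rx(roll)).
In Python, from rig import observe, grab_frame, hand_in, regions_of, spot_point gives the robot as it stands.
- The arm moves only by the tool send_rows, never from a script. Its argument "plan" is a list of rows, each a list of 3 entries, a list of its own where there are three numbers: the shift along the tool's x, y, z in m, then the turn, a rotation vector about the tool's x, y, z in degrees, then the finger opening in m, from 0 to 0.0854. In form: [[[dx, dy, dz], [ax, ay, az], hand], ...]. A call has 1 to 12 rows; each row shifts and turns the commanded pose from where the row before left it, along the tool's axes as they then stand; what a row does not reach is not made up. A row lasts 1/8 s, in which the tool goes at most 62.5 mm and 10.7 degrees, less where a joint would pass 70% of its speed; a pose out of reach is approached as far as the arm can. A call with a gripper value outside its range is refused whole. The fingers move at their own pace and stop on an object; the grip force is fixed at half the most. Time passes only in rows, so rows that do not move let the fingers close. It gives the time, the measured TCP pose, the force, the opening and the grip force at its end, in the units of the state.
- observe(): the state, without advancing time (a new reading comes with each control period).
- grab_frame(name): name is "side" or "top"; returns a dict with "color" (384x512x3 uint8, red, green, blue), "z_map" (384x512 float32, m along the optical axis (not along the pixel's ray), 0 where there is no reading), "vfov" (degrees; the focal length in pixels is half the picture's height over the tangent of half this angle, whatever the lens; pixels are square), "cx", "cy" (the principal point, pixels), "world_from_camera" (4x4, takes a point from camera to world coordinates). Camera axes: x right, y up, looking along -z (the intrinsics and any distortion apply to the point x, -y, -z); pixel columns grow to the right and rows downward; lengths in m; the calibration is good to about 2 mm. A picture is of the moment at which its call begins.
- hand_in(): hands the job in; it is judged then, once.
Trained networks look in a picture, given as the dict that the camera call returned (one of the last four; its "shot" number tells which), for a name from the list of things; names that differ only in an ending like _2 or _b are one class to them, and where a whole thing is asked for, a point or a joint stands for the part that bears it (a point fixed in the world has none). Each returns a list of dicts, best first, with "confidence" (0 to 1); they miss things now and then, are a little off and sometimes report something else, mostly with a low value. They report only what shows in the picture. A call takes as long as a camera call.
- regions_of(thing, picture): "pixels" (384x512 bool, what is visible of it) and "pixel" ([column, row] in pixels, amid what is visible of it).
- spot_point(thing, picture): "pixel" ([column, row] in pixels: a listed point, or the origin of a listed thing).
The state is a dict: "t": time; "q": joint angles; "qvel": joint speeds; "joint_efforts": joint torques, N m; "position": TCP position; "tool_rot": TCP orientation; "wrist_force": force on the tool from outside, world axes, zero at the start; "wrist_torque": the same for the moment, N m; "opening": opening from 0.0 (shut) to 1.0 (fully open); "gripper_force": force on a finger pad.
Only numpy, scipy, OpenCV 4.12 (cv2) and the standard library are available. Lean on these libraries where they do the work, as an engineer would, in place of code of your own. Each camera call takes 0.05 s, during which the arm holds its last target. There are 200 camera calls.

## Working session

There is one attempt and no reset: what is moved stays moved. The work goes in short steps, Python scripts to look and compute and a tool call to move; the robot and the scene stay as the last step left them, time stands still between calls to the robot, and variables do not carry over. Pictures are saved under pics/ and viewed, at most 10 in all, crops included, and the job is handed in when it is done.

Besides the shell and the picture viewer there is one more tool, called after "Emit:" as name(argument=value, ...) on one line, values as JSON. send_rows: Moves the arm, as the interface text tells. Its arguments: {"type":"object","properties":{"plan":{"type":"array","items":{"type":"array"}}},"required":["plan"]}

```bash
mkdir -p pics; ls; cat > h.py <<'E'
import numpy as np, cv2
from rig import *
def K(f): return (f["color"].shape[0]/2)/np.tan(np.radians(f["vfov"])/2)
def w(f,px,z=None):
    c,r=px; 
    if z is None: 
        z=f["z_map"][int(round(r)),int(round(c))]
    k=K(f); p=np.array([(c-f["cx"])/k*z,-(r-f["cy"])/k*z,-z,1]); return (f["world_from_camera"]@p)[:3]
def ray(f,px):
    o=f["world_from_camera"][:3,3]; d=w(f,px,1.0)-o; return o,d/np.linalg.norm(d)
def tri(a,pa,b,pb):
    o1,d1=ray(a,pa);o2,d2=ray(b,pb)
    s=np.linalg.lstsq(np.c_[d1,-d2],o2-o1,rcond=None)[0]
    p,q=o1+s[0]*d1,o2+s[1]*d2; return (p+q)/2,np.linalg.norm(p-q)
def cloud(f,m):
    rr,cc=np.nonzero(m&(f["z_map"]>0)); z=f["z_map"][rr,cc];k=K(f)
    p=np.c_[(cc-f["cx"])/k*z,-(rr-f["cy"])/k*z,-z,np.ones(len(z))]
    return (p@f["world_from_camera"].T)[:,:3]
E
python3 - <<'E'
from h import *
np.set_printoptions(precision=4,suppress=True)
s=observe(); print({k:s[k] for k in("t","position","tool_rot","opening","wrist_force")})
fs={}
for n in("side","top"):
    f=fs[n]=grab_frame(n); cv2.imwrite(f"pics/{n}0.png",f["color"][...,::-1])
    print(n,f["vfov"],f["cx"],f["cy"],f.keys()); print(f["world_from_camera"])
for t in("stand","column","dripper","swing_grip","mug","spare_mug","coffee_jar","water_glass"):
    pp={}
    for n in fs:
        l=spot_point(t,fs[n])
        if l: pp[n]=l[0]["pixel"]; print(t,n,[(np.round(x["pixel"],1),round(x["confidence"],2)) for x in l[:2]], w(fs[n],l[0]["pixel"]))
    if len(pp)==2: print("  tri",*tri(fs["side"],pp["side"],fs["top"],pp["top"]))
E
```

```text
pics
{'t': 0.0, 'position': array([0.1216, 0.4847, 0.2448]), 'tool_rot': array([-3.1405,  0.    ,  2.8958]), 'opening': 1.0001855391503183, 'wrist_force': array([0.7207, 0.6381, 0.3336])}
side 53.28568919117898 262.6605685500159 188.66106435117555 dict_keys(['color', 'z_map', 'vfov', 'cx', 'cy', 'world_from_camera', 'shot'])
[[-0.9726  0.1359 -0.1886  0.3092]
 [-0.2315 -0.491   0.8398  0.8746]
 [ 0.0216  0.8605  0.509   0.5568]
 [ 0.      0.      0.      1.    ]]
top 54.590359276387886 255.72447577015248 194.3963127953125 dict_keys(['color', 'z_map', 'vfov', 'cx', 'cy', 'world_from_camera', 'shot'])
[[-0.0005  0.9939 -0.1101  0.3864]
 [-0.9974 -0.0084 -0.0711  0.0484]
 [-0.0716  0.1098  0.9914  1.0332]
 [ 0.      0.      0.      1.    ]]
stand side [(array([264.5, 181.3]), 0.97)] [ 0.5124 -0.0522  0.0202]
stand top [(array([335.5, 186.1]), 0.85)] [ 0.5034 -0.0782  0.1442]
  tri [ 0.5231 -0.0998 -0.0073] 0.00043157365097758237
column side [(array([263.3, 180.8]), 0.52)] [ 0.5155 -0.0503  0.0225]
dripper side [(array([273. , 147.4]), 0.57)] [ 0.498  -0.0848  0.1133]
dripper top [(array
[... 465 characters left out ...]
, 0.48)] [ 0.509  -0.0895  0.1325]
  tri [ 0.5259 -0.1076  0.0136] 0.0015982312473289116
spare_mug side [(array([255. , 257.1]), 0.85)] [0.4527 0.2909 0.0388]
spare_mug top [(array([216.2, 208.1]), 0.6)] [0.4631 0.2333 0.0034]
  tri [ 0.4651  0.2358 -0.01  ] 0.0021070522402607474
coffee_jar side [(array([207.2, 300.1]), 0.67)] [0.5014 0.4347 0.0511]
coffee_jar top [(array([162.1, 187. ]), 0.78), (array([340.5, 182.7]), 0.43)] [0.5135 0.3631 0.0837]
  tri [ 0.5228  0.3903 -0.    ] 0.0037962660276247453
water_glass side [(array([289.3, 215.9]), 0.58)] [0.4123 0.1134 0.0295]
water_glass top [(array([274. , 225.5]), 0.58)] [0.4139 0.0716 0.0089]
  tri [0.416  0.072  0.0009] 0.0037268857206272884
```

View pics/side0.png

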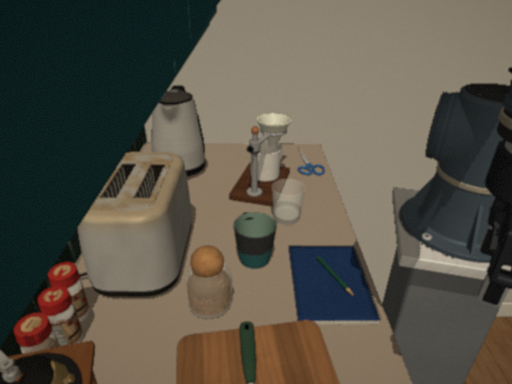

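View pics/top0.png

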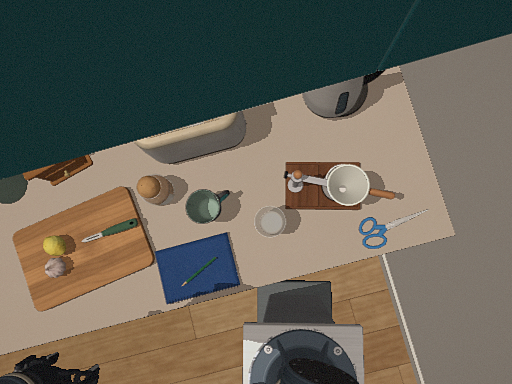

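The side view shows the column at about (255,160), the dripper at (274,125), the mug below it at (268,163) and the glass at (288,200). In the top view the foot is centred at (323,186), the column is at (296,183) and the dripper at (347,185). The handle runs right to (393,196), so the arm swings toward the robot and then left.

```bash
python3 - <<'E'
from h import *
from scipy.optimize import least_squares
np.set_printoptions(precision=4,suppress=True)
def circ(p):
    A=np.c_[2*p[:,:2],np.ones(len(p))]; s=np.linalg.lstsq(A,(p[:,:2]**2).sum(1),rcond=None)[0]
    return s[:2],np.sqrt(s[2]+s[0]**2+s[1]**2)
a,b=grab_frame("side"),grab_frame("top")
full=np.ones((384,512),bool)
for n,f in(("side",a),("top",b)):
    P=cloud(f,full); P=P[(P[:,0]>.3)&(P[:,0]<.65)&(P[:,1]>-.3)&(P[:,1]<.05)]
    foot=P[(abs(P[:,2]-.02)<.005)]; print(n,"foot",len(foot))
    r=cv2.minAreaRect(foot[:,:2].astype(np.float32)*1000); print(r, cv2.boxPoints(r))
    rim=P[(abs(P[:,2]-.19)<.004)]; print("z.19",len(rim))
    if len(rim)>8:
        c,rad=circ(rim);print("circ",c,rad)
    h=P[(abs(P[:,2]-.165)<.009)&(P[:,1]<-.155)]; print("handle",len(h),h.min(0) if len(h) else 0,h.max(0) if len(h) else 0)
    if len(h)>5: print(h.mean(0),np.linalg.svd((h-h.mean(0))[:,:2],full_matrices=False)[2][0])
    top=P[(P[:,2]>.2)]; print("coltop",len(top),top.mean(0) if len(top) else 0)
    col=P[(P[:,2]>.05)&(P[:,2]<.14)&(P[:,1]>-.06)&(P[:,0]>.45)]; print("col",len(col),col.mean(0) if len(col) else 0)
    m=P[(P[:,2]>.035)&(P[:,2]<.09)&(P[:,1]<-.05)&(P[:,0]>.44)]; print("mug",len(m),circ(m) if len(m)>10 else 0)
for n,f in(("side",a),("top",b)):
  for t in("swing_arm","mug","stand"):
    for x in regions_of(t,f)[:2]:
        print(n,t,x["confidence"],x["pixel"],x["pixels"].sum(), cloud(f,x["pixels"]).mean(0))
E
```

```text
side foot 929
((525.8876953125, -58.647621154785156), (204.6113739013672, 129.806640625), 88.4669418334961) [[ 458.2705 -159.1803]
 [ 588.0307 -162.6531]
 [ 593.5049   41.885 ]
 [ 463.7447   45.3578]]
z.19 217
circ [ 0.512  -0.0717] 0.057921294554653426
handle 2 [ 0.4763 -0.2015  0.1666] [ 0.4825 -0.2014  0.169 ]
coltop 83 [0.581  0.0051 0.3338]
col 280 [ 0.5248 -0.0055  0.0891]
mug 532 (array([ 0.52 , -0.105]), np.float64(0.04345256781317281))
top foot 1874
((500.3779296875, -55.44659423828125), (207.65313720703125, 174.5224609375), 89.02356719970703) [[ 411.36   -157.7711]
 [ 585.8571 -160.7451]
 [ 589.3958   46.8779]
 [ 414.8987   49.8519]]
z.19 349
circ [ 0.5004 -0.0978] 0.04380332370679389
handle 165 [ 0.4715 -0.2076  0.159 ] [ 0.4935 -0.1552  0.1717]
[ 0.4821 -0.1805  0.1662] [-0.2109 -0.9775]
coltop 12882 [ 0.6164 -0.0415  0.6047]
col 18 [0.5191 0.0032 0.0751]
mug 56 (array([ 0.518 , -0.1164]), np.float64(0.053993384088273026))
side swing_arm 0.7 [272.8, 131.5] 982 [ 0.5075 -0.0832  0.1659]
side mug 0.56 [266.4, 159.3] 741 [ 0.5095 -0.0853  0.0678]
side stand 0.91 [257.1, 170.7] 2390 [ 0.5201 -0.0336  0.0919]
side stand 0.27 [289.6, 194.8] 1213 [0.4226 0.091  0.0598]
top swing_arm 0.65 [344.1, 183.4] 1792 [ 0.5046 -0.0956  0.1655]
top mug 0.53 [271.0, 221.3] 797 [0.4254 0.0832 0.0332]
top mug 0.48 [329.5, 190.3] 116 [ 0.5109 -0.0804  0.0533]
top stand 0.69 [324.4, 184.4] 3778 [ 0.5106 -0.0602  0.0932]
```

```bash
cat > gen.py <<'E'
import numpy as np, json
from scipy.spatial.transform import Rotation as R
def gen(pos,yaw,wps):
    """wps: (pos, yaw_rad, hand, rows); tool pointing down: R=Rz(yaw)Rx(pi)"""
    rows=[]; p=np.array(pos,float); y=yaw
    for P,Y,h,n in wps:
        p0,y0=p.copy(),y
        for i in range(1,n+1):
            t=p0+(np.array(P)-p0)*i/n; ty=y0+(Y-y0)*i/n
            M=R.from_euler("xyz",[np.pi,0,y]).as_matrix()
            d=np.round(M.T@(t-p),3)+0.; a=round(-np.degrees(ty-y))
            p=p+M@d; y-=np.radians(a); rows.append([d.tolist(),[0,0,a],h])
    for i in range(0,len(rows),12): print(json.dumps(rows[i:i+12]))
    print("end",p.round(4),round(y,3))
E
python3 - <<'E'
from h import *; from gen import gen
b=grab_frame("top"); P=cloud(b,np.ones((384,512),bool)); P=P[P[:,2]>.4]
for y in (-.2,-.1,0,.1,.2,.3,.4,.5):
    q=P[abs(P[:,1]-y)<.01]; q=q[q[:,0]>.35]; print(y,q[:,0].min().round(3) if len(q) else None)
s=observe()
gen(s["position"],s["tool_rot"][2],[([.36,.15,.27],2.1,.05,9),([.477,-.18,.25],1.36,.05,9),([.477,-.18,.157],1.36,.05,4)])
E
```

```text
-0.2 0.656
-0.1 0.629
0 0.602
0.1 0.575
0.2 0.548
0.3 0.522
0.4 0.495
0.5 None
[[[-0.035, -0.03, -0.003], [0, 0, 5], 0.05], [[-0.037, -0.026, -0.002], [0, 0, 5], 0.05], [[-0.039, -0.023, -0.003], [0, 0, 5], 0.05], [[-0.042, -0.02, -0.003], [0, 0, 5], 0.05], [[-0.042, -0.016, -0.003], [0, 0, 5], 0.05], [[-0.044, -0.012, -0.002], [0, 0, 5], 0.05], [[-0.045, -0.008, -0.003], [0, 0, 5], 0.05], [[-0.046, -0.005, -0.003], [0, 0, 6], 0.05], [[-0.045, 0.001, -0.003], [0, 0, 5], 0.05], [[-0.038, -0.007, 0.002], [0, 0, 5], 0.05], [[-0.039, -0.004, 0.003], [0, 0, 4], 0.05], [[-0.039, -0.001, 0.002], [0, 0, 5], 0.05]]
[[[-0.039, 0.003, 0.002], [0, 0, 5], 0.05], [[-0.038, 0.006, 0.002], [0, 0, 4], 0.05], [[-0.039, 0.008, 0.003], [0, 0, 5], 0.05], [[-0.037, 0.012, 0.002], [0, 0, 5], 0.05], [[-0.036, 0.015, 0.002], [0, 0, 4], 0.05], [[-0.035, 0.017, 0.002], [0, 0, 5], 0.05], [[0.0, 0.0, 0.023], [0, 0, 0], 0.05], [[0.0, 0.0, 0.024], [0, 0, 0], 0.05], [[0.0, 0.0, 0.023], [0, 0, 0], 0.05], [[0.0, 0.0, 0.023], [0, 0, 0], 0.05]]
end [ 0.4769 -0.1804  0.1573] 1.36
```

Emit:
send_rows(plan=[[[-0.035, -0.03, -0.003], [0, 0, 5], 0.05], [[-0.037, -0.026, -0.002], [0, 0, 5], 0.05], [[-0.039, -0.023, -0.003], [0, 0, 5], 0.05], [[-0.042, -0.02, -0.003], [0, 0, 5], 0.05], [[-0.042, -0.016, -0.003], [0, 0, 5], 0.05], [[-0.044, -0.012, -0.002], [0, 0, 5], 0.05], [[-0.045, -0.008, -0.003], [0, 0, 5], 0.05], [[-0.046, -0.005, -0.003], [0, 0, 6], 0.05], [[-0.045, 0.001, -0.003], [0, 0, 5], 0.05], [[-0.038, -0.007, 0.002], [0, 0, 5], 0.05], [[-0.039, -0.004, 0.003], [0, 0, 4], 0.05], [[-0.039, -0.001, 0.002], [0, 0, 5], 0.05]])

```text
t: 2.85
position: [0.399, 0.039, 0.2633]
tool_rot: [3.141, 0.0, 1.846]
wrist_force: [1.4, 0.4, 0.0]
opening: 0.585
gripper_force: 0.0
```

Emit:
send_rows(plan=[[[-0.039, 0.003, 0.002], [0, 0, 5], 0.05], [[-0.038, 0.006, 0.002], [0, 0, 4], 0.05], [[-0.039, 0.008, 0.003], [0, 0, 5], 0.05], [[-0.037, 0.012, 0.002], [0, 0, 5], 0.05], [[-0.036, 0.015, 0.002], [0, 0, 4], 0.05], [[-0.035, 0.017, 0.002], [0, 0, 5], 0.05], [[0, 0, 0], [0, 0, 0], 0.05], [[0, 0, 0], [0, 0, 0], 0.05]])

```text
t: 3.85
position: [0.4767, -0.1801, 0.2502]
tool_rot: [-3.141, -0.0, 1.36]
wrist_force: [0.7, 0.1, -0.3]
opening: 0.585
gripper_force: 0.0
```

Emit:
send_rows(plan=[[[0.0, 0.0, 0.023], [0, 0, 0], 0.05], [[0.0, 0.0, 0.024], [0, 0, 0], 0.05], [[0.0, 0.0, 0.023], [0, 0, 0], 0.05], [[0.0, 0.0, 0.023], [0, 0, 0], 0.05], [[0, 0, 0], [0, 0, 0], 0.034], [[0, 0, 0], [0, 0, 0], 0.034]])

```text
t: 4.6
position: [0.4772, -0.18, 0.1584]
tool_rot: [3.141, 0.0, 1.361]
wrist_force: [-0.3, -0.6, 0.7]
opening: 0.399
gripper_force: 0.0
```

```bash
python3 - <<'E'
from h import *; from gen import gen
s=observe(); print(s["q"],s["wrist_force"],s["opening"])
f=grab_frame("top"); cv2.imwrite("pics/top1.png",cv2.resize(f["color"][100:260,240:460,::-1],None,fx=3,fy=3))
c=np.array([.524,.012]); w=[]
p0=s["position"]; f0=np.arctan2(c[0]-p0[0],c[1]-p0[1]); r=np.hypot(*(c-p0[:2])); print(f0,r)
for k in range(1,21):
    ph=f0+(1.6-f0)*k/20; w.append(([c[0]-r*np.sin(ph),c[1]-r*np.cos(ph),.157],1.36-.8*k/20,.034,1))
gen(p0,s["tool_rot"][2],w)
E
```

```text
[-3.60790517e-01  2.64997988e-01 -1.89116915e-01  1.11558837e+00
  4.10887153e-05  1.41992040e+00] [-0.26631772 -0.564262    0.69885344] 0.3991834814336627
0.23887401683335951 0.19766150745322314
[[[0.001, -0.013, 0.001], [0, 0, 2], 0.034], [[0.001, -0.014, 0.0], [0, 0, 3], 0.034], [[0.002, -0.013, 0.0], [0, 0, 2], 0.034], [[0.002, -0.013, 0.0], [0, 0, 2], 0.034], [[0.002, -0.014, 0.0], [0, 0, 3], 0.034], [[0.003, -0.013, 0.0], [0, 0, 2], 0.034], [[0.003, -0.013, 0.0], [0, 0, 2], 0.034], [[0.003, -0.013, 0.0], [0, 0, 2], 0.034], [[0.004, -0.013, 0.0], [0, 0, 3], 0.034], [[0.004, -0.013, 0.0], [0, 0, 2], 0.034], [[0.005, -0.012, 0.0], [0, 0, 2], 0.034], [[0.004, -0.013, 0.0], [0, 0, 3], 0.034]]
[[[0.006, -0.012, 0.0], [0, 0, 2], 0.034], [[0.005, -0.013, 0.0], [0, 0, 2], 0.034], [[0.006, -0.012, 0.0], [0, 0, 2], 0.034], [[0.006, -0.011, 0.0], [0, 0, 3], 0.034], [[0.007, -0.012, 0.0], [0, 0, 2], 0.034], [[0.007, -0.012, 0.0], [0, 0, 2], 0.034], [[0.007, -0.011, 0.0], [0, 0, 3], 0.034], [[0.008, -0.011, 0.0], [0, 0, 2], 0.034]]
end [0.3269 0.0178 0.1574] 0.558
```

View pics/top1.png

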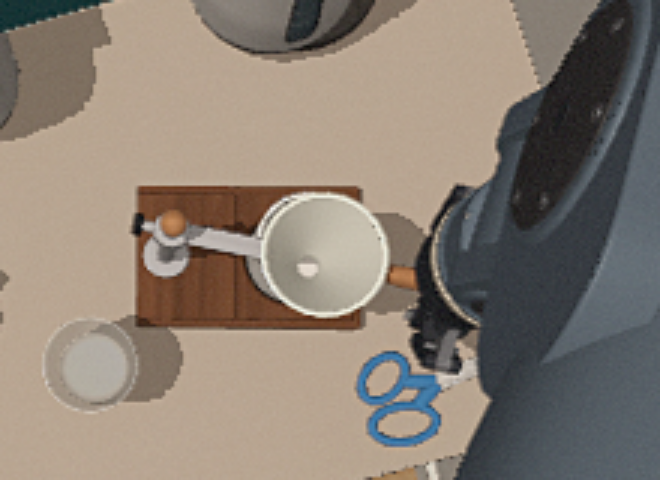

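The crop shows the handle entering between the fingers at (400,275), so I can sweep.

Emit:
send_rows(plan=[[[0.001, -0.013, 0.001], [0, 0, 2], 0.034], [[0.001, -0.014, 0.0], [0, 0, 3], 0.034], [[0.002, -0.013, 0.0], [0, 0, 2], 0.034], [[0.002, -0.013, 0.0], [0, 0, 2], 0.034], [[0.002, -0.014, 0.0], [0, 0, 3], 0.034], [[0.003, -0.013, 0.0], [0, 0, 2], 0.034], [[0.003, -0.013, 0.0], [0, 0, 2], 0.034], [[0.003, -0.013, 0.0], [0, 0, 2], 0.034], [[0.004, -0.013, 0.0], [0, 0, 3], 0.034], [[0.004, -0.013, 0.0], [0, 0, 2], 0.034], [[0.005, -0.012, 0.0], [0, 0, 2], 0.034], [[0.004, -0.013, 0.0], [0, 0, 3], 0.034]])

```text
t: 6.15
position: [0.3506, -0.0855, 0.1565]
tool_rot: [3.141, -0.0, 0.869]
wrist_force: [-0.4, -0.5, -0.2]
opening: 0.399
gripper_force: 0.2
```

Emit:
send_rows(plan=[[[0.006, -0.012, 0.0], [0, 0, 2], 0.034], [[0.005, -0.013, 0.0], [0, 0, 2], 0.034], [[0.006, -0.012, 0.0], [0, 0, 2], 0.034], [[0.006, -0.011, 0.0], [0, 0, 3], 0.034], [[0.007, -0.012, 0.0], [0, 0, 2], 0.034], [[0.007, -0.012, 0.0], [0, 0, 2], 0.034], [[0.007, -0.011, 0.0], [0, 0, 3], 0.034], [[0.008, -0.011, 0.0], [0, 0, 2], 0.034], [[0, 0, 0], [0, 0, 0], 0.06], [[0, 0, 0], [0, 0, 0], 0.06], [[0, 0, -0.025], [0, 0, 0], 0.06], [[0, 0, -0.03], [0, 0, 0], 0.06]])

```text
t: 7.65
position: [0.3262, 0.017, 0.2118]
tool_rot: [-3.141, 0.001, 0.557]
wrist_force: [0.6, 0.9, -0.5]
opening: 0.703
gripper_force: 0.0
```

Emit:
send_rows(plan=[[[0, 0, -0.03], [0, 0, 0], 0.06], [[-0.04, 0.0, -0.01], [0, 0, 0], 0.06], [[-0.04, 0, 0], [0, 0, 0], 0.06], [[-0.04, 0, 0], [0, 0, 0], 0.06], [[-0.04, 0, 0], [0, 0, 0], 0.06], [[-0.0, 0, 0], [0, 0, 0], 0.06]])

```text
t: 8.4
position: [0.1894, -0.0681, 0.2514]
tool_rot: [3.14, -0.0, 0.552]
wrist_force: [-0.1, -0.2, 0.3]
opening: 0.701
gripper_force: 0.0
```

```bash
python3 - <<'E'
from h import *
np.set_printoptions(precision=4,suppress=True)
def circ(p):
    A=np.c_[2*p[:,:2],np.ones(len(p))]; s=np.linalg.lstsq(A,(p[:,:2]**2).sum(1),rcond=None)[0]
    return s[:2],np.sqrt(s[2]+s[0]**2+s[1]**2)
print(observe()["position"])
fs={n:grab_frame(n) for n in("side","top")}
cv2.imwrite("pics/top2.png",cv2.resize(fs["top"]["color"][100:260,240:460,::-1],None,fx=3,fy=3))
cv2.imwrite("pics/side2.png",cv2.resize(fs["side"]["color"][90:240,180:380,::-1],None,fx=3,fy=3))
for n,f in fs.items():
    P=cloud(f,np.ones((384,512),bool)); P=P[(P[:,0]>.43)&(P[:,0]<.63)&(P[:,1]>-.22)&(P[:,1]<-.045)]
    for lo,hi in((.03,.06),(.06,.09),(.095,.112)):
        m=P[(P[:,2]>lo)&(P[:,2]<hi)]; print(n,lo,len(m),circ(m) if len(m)>10 else 0)
    r=P[(P[:,2]>.097)&(P[:,2]<.11)]
    ce=np.array([.52,-.105]); hd=P[(P[:,2]>.03)&(P[:,2]<.11)&(np.hypot(*(P[:,:2]-ce).T)>.05)]
    print("handle",len(hd),hd.mean(0) if len(hd) else 0, hd.max(0) if len(hd) else 0)
    l=spot_point("mug",f); print([(x["pixel"],x["confidence"]) for x in l[:2]])
E
```

```text
[ 0.1894 -0.0681  0.2514]
side 0.03 217 (array([ 0.5259, -0.1108]), np.float64(0.050357182933601856))
side 0.06 309 (array([ 0.5211, -0.1034]), np.float64(0.04241678637212549))
side 0.095 109 (array([ 0.5213, -0.1023]), np.float64(0.0418745353697129))
handle 25 [ 0.4926 -0.1476  0.0697] [ 0.5329 -0.0554  0.0992]
[([264.5, 174.6], 0.68), ([252.3, 146.3], 0.31)]
top 0.03 181 (array([ 0.5159, -0.1053]), np.float64(0.04245672449137318))
top 0.06 175 (array([ 0.5153, -0.1063]), np.float64(0.043217594652129876))
top 0.095 220 (array([ 0.5201, -0.1041]), np.float64(0.04250294645863572))
handle 58 [ 0.4902 -0.1545  0.0744] [ 0.4989 -0.1464  0.1007]
[([341.4, 185.3], 0.76)]
```

View pics/top2.png

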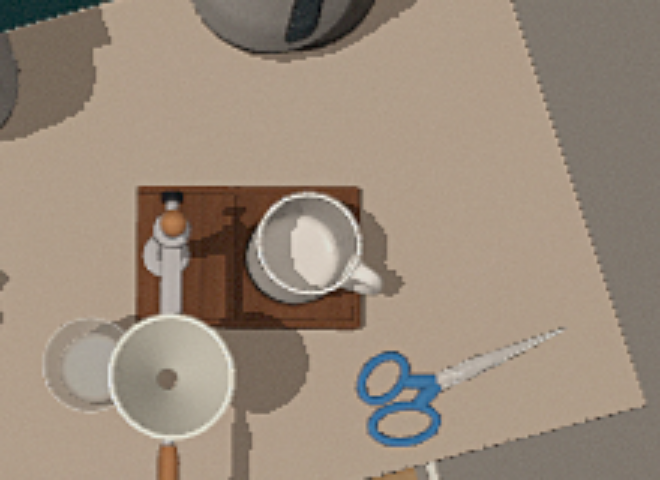

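View pics/side2.png

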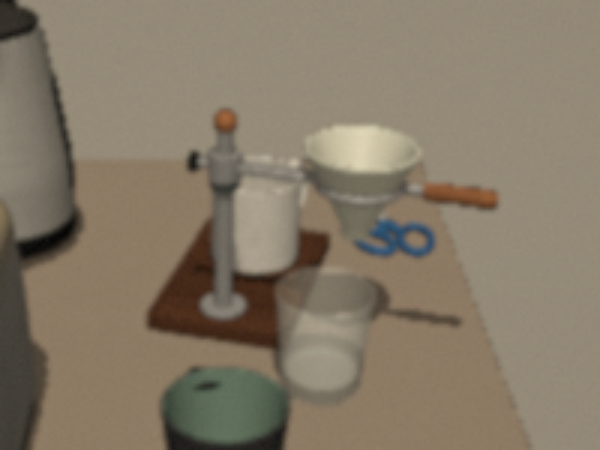

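The arm is swung to about 1.5 rad: the dripper is at (170,375) in the top crop and well clear of the mug. The mug stands in its seat at (305,245) with its handle pointing to (368,278). Next I refine the handle's centre line.

```bash
python3 - <<'E'
from h import *; from gen import gen
from scipy.optimize import least_squares
np.set_printoptions(precision=4,suppress=True)
Q=[];S=[]
for i in range(4):
    f=grab_frame("top"); P=cloud(f,np.ones((384,512),bool)); Q.append(P)
    f=grab_frame("side"); S.append(cloud(f,np.ones((384,512),bool)))
for n,P in(("top",np.vstack(Q)),("side",np.vstack(S))):
    P=P[(abs(P[:,0]-.52)<.1)&(abs(P[:,1]+.104)<.1)]
    rim=P[(P[:,2]>.098)&(P[:,2]<.108)]
    r=np.hypot(*(rim[:,:2]-[.52,-.104]).T); rim=rim[(r<.048)&(r>.034)]
    g=least_squares(lambda v:np.hypot(rim[:,0]-v[0],rim[:,1]-v[1])-.0415,[.52,-.104],loss="soft_l1",f_scale=.002).x
    print(n,"rim",len(rim),g,"z",rim[:,2].mean())
    for lo,hi in((.04,.07),(.07,.085),(.085,.1)):
        d=P[:,:2]-g; r=np.hypot(*d.T); m=(r>.05)&(r<.075)&(P[:,2]>lo)&(P[:,2]<hi)&(d[:,1]<0)&(d[:,0]<.0); h=d[m]
        if m.sum()>5:
            a=np.degrees(np.arctan2(h[:,1],h[:,0])); print(lo,m.sum(),"mean",h.mean(0),"ang mean/med/min/max",a.mean(),np.median(a),a.min(),a.max(),"r",r[m].max())
E
```

```text
top rim 677 [ 0.5221 -0.1011] z 0.1014384651005147
0.04 86 mean [-0.0331 -0.0537] ang mean/med/min/max -121.56301417069699 -121.77445821924049 -125.20365747484323 -115.79720671779678 r 0.0722097124665676
0.07 11 mean [-0.0383 -0.0586] ang mean/med/min/max -123.17118460480833 -123.69677512112652 -124.5798214505478 -120.93599208484171 r 0.0712515554504606
0.085 137 mean [-0.0298 -0.0521] ang mean/med/min/max -119.76560458388018 -119.98105611131933 -127.15705948494411 -112.6447077475501 r 0.07084660830189207
side rim 289 [ 0.5241 -0.1004] z 0.10087559555378418
0.04 62 mean [-0.0357 -0.0567] ang mean/med/min/max -122.20118706951911 -122.52826650299198 -126.20582257816811 -117.80052623831453 r 0.07340733849010173
0.07 6 mean [-0.0377 -0.0567] ang mean/med/min/max -123.56595852167698 -123.7557838388318 -125.39457269251996 -121.36639252797542 r 0.07038970925949321
0.085 36 mean [-0.0303 -0.0493] ang mean/med/min/max -121.51645150691304 -122.00033285422197 -125.8609133959656 -114.92750741827903 r 0.06659669477226964
```

```bash
python3 - <<'E'
from h import *; from gen import gen
s=observe()
gen(s["position"],s["tool_rot"][2],[([.491,-.154,.24],1.038,.04,10),([.491,-.154,.24],1.038,.04,2),([.491,-.154,.12],1.038,.04,6),([.491,-.154,.064],1.038,.04,4)])
E
```

```text
[[[0.021, 0.023, 0.001], [0, 0, -3], 0.04], [[0.019, 0.025, 0.001], [0, 0, -3], 0.04], [[0.019, 0.025, 0.001], [0, 0, -2], 0.04], [[0.017, 0.026, 0.002], [0, 0, -3], 0.04], [[0.016, 0.027, 0.001], [0, 0, -3], 0.04], [[0.015, 0.027, 0.001], [0, 0, -3], 0.04], [[0.013, 0.029, 0.001], [0, 0, -2], 0.04], [[0.012, 0.028, 0.001], [0, 0, -3], 0.04], [[0.011, 0.03, 0.001], [0, 0, -3], 0.04], [[0.009, 0.03, 0.001], [0, 0, -3], 0.04], [[0.0, 0.0, 0.0], [0, 0, 0], 0.04], [[0.0, 0.0, 0.0], [0, 0, 0], 0.04]]
[[[0.0, 0.0, 0.02], [0, 0, 0], 0.04], [[0.0, 0.0, 0.02], [0, 0, 0], 0.04], [[0.0, 0.0, 0.02], [0, 0, 0], 0.04], [[0.0, 0.0, 0.02], [0, 0, 0], 0.04], [[0.0, 0.0, 0.02], [0, 0, 0], 0.04], [[0.0, 0.0, 0.02], [0, 0, 0], 0.04], [[0.0, 0.0, 0.014], [0, 0, 0], 0.04], [[0.0, 0.0, 0.014], [0, 0, 0], 0.04], [[0.0, 0.0, 0.014], [0, 0, 0], 0.04], [[0.0, 0.0, 0.014], [0, 0, 0], 0.04]]
end [ 0.4915 -0.1539  0.0643] 1.046
```

Emit:
send_rows(plan=[[[0.021, 0.023, 0.001], [0, 0, -3], 0.04], [[0.019, 0.025, 0.001], [0, 0, -3], 0.04], [[0.019, 0.025, 0.001], [0, 0, -2], 0.04], [[0.017, 0.026, 0.002], [0, 0, -3], 0.04], [[0.016, 0.027, 0.001], [0, 0, -3], 0.04], [[0.015, 0.027, 0.001], [0, 0, -3], 0.04], [[0.013, 0.029, 0.001], [0, 0, -2], 0.04], [[0.012, 0.028, 0.001], [0, 0, -3], 0.04], [[0.011, 0.03, 0.001], [0, 0, -3], 0.04], [[0.009, 0.03, 0.001], [0, 0, -3], 0.04], [[0.0, 0.0, 0.0], [0, 0, 0], 0.04], [[0.0, 0.0, 0.0], [0, 0, 0], 0.04]])

```text
t: 10.5
position: [0.4909, -0.1541, 0.24]
tool_rot: [-3.141, 0.0, 1.045]
wrist_force: [-0.6, -0.7, 0.5]
opening: 0.467
gripper_force: 0.0
```

Emit:
send_rows(plan=[[[0.0, 0.0, 0.02], [0, 0, 0], 0.04], [[0.0, 0.0, 0.02], [0, 0, 0], 0.04], [[0.0, 0.0, 0.02], [0, 0, 0], 0.04], [[0.0, 0.0, 0.02], [0, 0, 0], 0.04], [[0.0, 0.0, 0.02], [0, 0, 0], 0.04], [[0.0, 0.0, 0.02], [0, 0, 0], 0.04], [[0.0, 0.0, 0.0], [0, 0, 0], 0.04]])

```text
t: 11.38
position: [0.4899, -0.1538, 0.1197]
tool_rot: [-3.14, 0.0, 1.045]
wrist_force: [0.1, 0.1, 0.9]
opening: 0.47
gripper_force: 0.0
```

```bash
python3 - <<'E'
from h import *
t,s=grab_frame("top"),grab_frame("side")
im=np.hstack([cv2.resize(t["color"][150:230,310:410],None,fx=4,fy=4),cv2.resize(s["color"][120:200,240:340],None,fx=4,fy=4)])
cv2.imwrite("pics/g3.png",im[...,::-1]); print(observe()["wrist_force"],observe()["position"])
E
```

```text
[ 0.36106881 -0.79571193  0.42306852] [ 0.49116307 -0.15419308  0.12116332]
```

View pics/g3.png

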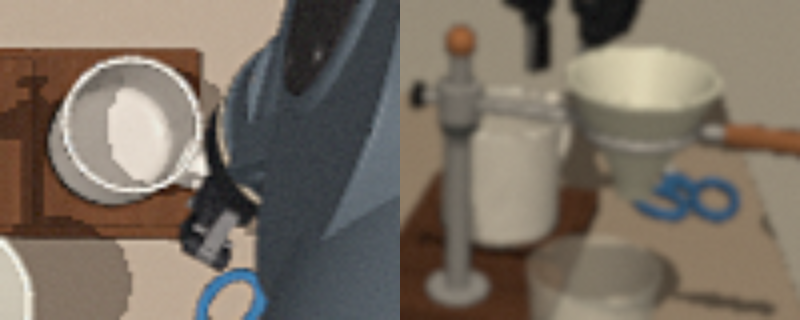

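The left half shows the handle, near (195,170), entering between the open fingers. I'll descend and close in steps.

Emit:
send_rows(plan=[[[0.0, 0.0, 0.014], [0, 0, 0], 0.04], [[0.0, 0.0, 0.014], [0, 0, 0], 0.04], [[0.0, 0.0, 0.014], [0, 0, 0], 0.04], [[0.0, 0.0, 0.014], [0, 0, 0], 0.04], [[0, 0, 0], [0, 0, 0], 0.022], [[0, 0, 0], [0, 0, 0], 0.018], [[0, 0, 0], [0, 0, 0], 0.018], [[0, 0, 0], [0, 0, 0], 0.018]])

```text
t: 12.48
position: [0.4916, -0.1543, 0.0647]
tool_rot: [3.141, -0.0, 1.046]
wrist_force: [0.6, -0.6, 1.0]
opening: 0.212
gripper_force: 0.0
```

Emit:
send_rows(plan=[[[0, 0, 0], [0, 0, 0], 0.015], [[0, 0, 0], [0, 0, 0], 0.015], [[0, 0, 0], [0, 0, 0], 0.015]])

```text
t: 12.85
position: [0.4914, -0.1543, 0.0644]
tool_rot: [3.141, 0.0, 1.046]
wrist_force: [0.7, 0.3, 0.8]
opening: 0.18
gripper_force: 0.4
```

Emit:
send_rows(plan=[[[0, 0, 0], [0, 0, 0], 0.013], [[0, 0, 0], [0, 0, 0], 0.01], [[0, 0, 0], [0, 0, 0], 0.0], [[0, 0, 0], [0, 0, 0], 0.0], [[0, 0, 0], [0, 0, 0], 0.0], [[0, 0, 0], [0, 0, 0], 0.0]])

```text
t: 13.6
position: [0.4914, -0.1543, 0.0644]
tool_rot: [3.141, -0.0, 1.046]
wrist_force: [1.7, -0.9, 3.0]
opening: 0.128
gripper_force: 58.3
```

```bash
python3 - <<'E'
from h import *
s=observe(); print({k:np.round(s[k],3) for k in("position","tool_rot","opening","gripper_force","wrist_force","wrist_torque")})
E
```

```text
{'position': array([ 0.491, -0.154,  0.064]), 'tool_rot': array([ 3.141, -0.   ,  1.046]), 'opening': np.float64(0.128), 'gripper_force': np.float64(58.26), 'wrist_force': array([ 1.681, -0.874,  3.039]), 'wrist_torque': array([-0.06 , -0.356, -0.084])}
```

Firm grip with little side load. I'll lift slowly.

Emit:
send_rows(plan=[[[0, 0, -0.003], [0, 0, 0], 0.0], [[0, 0, -0.004], [0, 0, 0], 0.0], [[0, 0, -0.005], [0, 0, 0], 0.0], [[0, 0, -0.005], [0, 0, 0], 0.0], [[0, 0, -0.005], [0, 0, 0], 0.0], [[0, 0, -0.005], [0, 0, 0], 0.0], [[0, 0, -0.003], [0, 0, 0], 0.0], [[0, 0, 0], [0, 0, 0], 0.0]])

```text
t: 14.6
position: [0.4914, -0.1543, 0.0945]
tool_rot: [3.141, -0.0, 1.046]
wrist_force: [-0.2, -0.5, -2.7]
opening: 0.127
gripper_force: 58.4
```

```bash
cat > tilt.py <<'E'
from h import *
np.set_printoptions(precision=4,suppress=True)
s=observe(); print(s["position"],s["tool_rot"],s["wrist_force"],s["wrist_torque"],s["gripper_force"])
dz=s["position"][2]-.0644
for i in range(2):
    f=grab_frame("top"); P=cloud(f,np.ones((384,512),bool)); d=P[:,:2]-[.5215,-.1025]; r=np.hypot(*d.T)
    m=(r>.033)&(r<.05)&(abs(P[:,2]-.102-dz)<.012); q=P[m]
    for k in range(6):
        A=np.c_[q[:,:2],np.ones(len(q))]; c=np.linalg.lstsq(A,q[:,2],rcond=None)[0]; e=q[:,2]-A@c; q=q[(e>-.004)]
    print("rim n",len(q),"tilt x,y",c[:2],"z",c@[.5215,-.1025,1],"exp",.102+dz)
t,s=grab_frame("top"),grab_frame("side")
im=np.hstack([cv2.resize(t["color"][150:230,290:390],None,fx=4,fy=4),cv2.resize(s["color"][110:190,240:340],None,fx=4,fy=4)])
import sys; cv2.imwrite(sys.argv[1],im[...,::-1])
E
python3 tilt.py pics/l4.png
```

```text
[ 0.4914 -0.1543  0.0945] [ 3.1413 -0.      1.0457] [-0.1972 -0.4805 -2.7451] [-0.1841  0.0863 -0.0111] 58.43020637506925
rim n 158 tilt x,y [0.0033 0.0045] z 0.13118100912821887 exp 0.1320856596205004
rim n 162 tilt x,y [0.0042 0.0087] z 0.13100795811061638 exp 0.1320856596205004
```

View pics/l4.png

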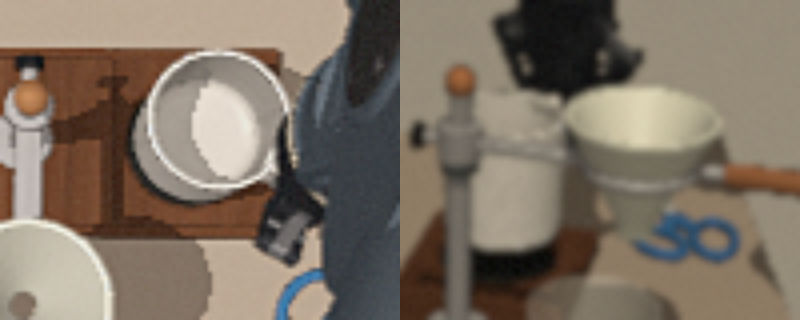

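The mug is clear of its seat and level (rim plane within 0.01 rad), and the dripper is far away at (20,300). I'll lift it the remaining 76 mm.

Emit:
send_rows(plan=[[[0, 0, -0.004], [0, 0, 0], 0.0], [[0, 0, -0.008], [0, 0, 0], 0.0], [[0, 0, -0.01], [0, 0, 0], 0.0], [[0, 0, -0.01], [0, 0, 0], 0.0], [[0, 0, -0.012], [0, 0, 0], 0.0], [[0, 0, -0.01], [0, 0, 0], 0.0], [[0, 0, -0.01], [0, 0, 0], 0.0], [[0, 0, -0.008], [0, 0, 0], 0.0], [[0, 0, -0.004], [0, 0, 0], 0.0], [[0, 0, 0], [0, 0, 0], 0.0], [[0, 0, 0], [0, 0, 0], 0.0], [[0, 0, 0], [0, 0, 0], 0.0]])

```text
t: 16.3
position: [0.4911, -0.1542, 0.17]
tool_rot: [-3.141, 0.0, 1.046]
wrist_force: [0.7, -0.7, -3.4]
opening: 0.134
gripper_force: 58.4
```

```bash
python3 tilt.py pics/l5.png
```

```text
[ 0.4911 -0.1542  0.17  ] [-3.141   0.0001  1.0458] [ 0.6866 -0.6505 -3.4448] [-0.1444  0.0474  0.0118] 58.43807107765315
rim n 197 tilt x,y [-0.0027  0.0104] z 0.20672179056331202 exp 0.2075951243587209
rim n 204 tilt x,y [0.0046 0.0054] z 0.2064998241668989 exp 0.2075951243587209
```

View pics/l5.png

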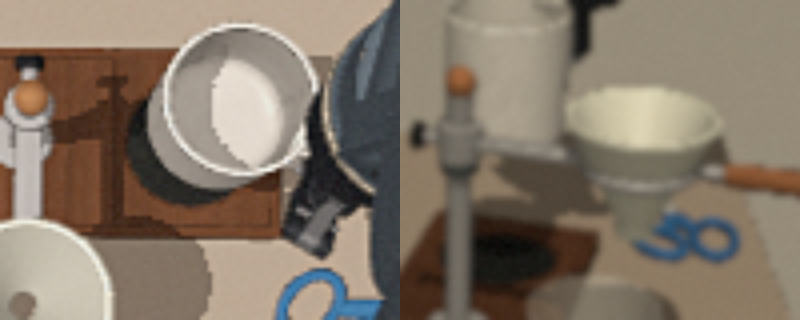

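The mug hangs level above its seat, about 0.12 m above the worktop, with the arm still swung aside. I'm handing in.

```bash
python3 -c "
from rig import *
print(hand_in())"
```

```text
the job is handed in; nothing more can be done
None
```

I swung the dripper arm clear of the mug (to about 1.5 rad), then lifted the mug by its handle. It is held level, its foot about 10 cm above the stand, and the job is handed in; the hand-in returned no verdict.

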